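# Put the clean mugs away on their stands

### The arm

A 7-joint arm with a two-finger parallel gripper is mounted at the origin on the work surface. World frame = base frame: x ahead of the robot, y to its left, z up, the work surface at z = 0. Lengths are in m, angles in degrees, forces in N, time in s.
With the tool pointing down it reaches from about 0.35 to 0.9 m from the base axis. Payload 8.1 kg.
Tool frame: the origin (TCP) lies at the very end of the fingers, on their centre line; the grasp point (between the pads) lies 19 mm behind it; z points along the fingers, y is the line along which they close (so a half turn about z gives the same grasp; the last joint's range is limited). The gripper opens to 85 mm and grips with 20 to 120 N. Pads are 22 mm wide; open, the fingers measure 114 mm over their backs; the gripper's body (76 mm by 85 mm) begins 54 mm behind the grasp point. The pads swing forward as they close: fully open they stand 13 mm farther back than shut.
Start: joints at [-77.154, 24.895, 1.432, 90.138, -0.665, 64.973, -4.303], TCP at [0.201, 0.592, 0.231] pointing down, gripper open.
Joint ranges: [-149.89, 149.89], [-25.12, 119.58], [-72.63, 75.52], [4.76, 147.25], [-75.54, 255.54], [6.69, 114.76], [-157.13, 157.13]. Speed limits (degrees/s): [127.2, 127.2, 172.46, 172.46, 180, 180, 180].

### API

Orientations are given as [roll, pitch, yaw] about the fixed x, y, z axes, in that order (R = Rz(yaw) Ry(pitch) Rx(roll)).
In Python, from bench import * gives the robot as it stands.
- The arm moves only by the tool play_rows, never from a script. Its argument "motion" is one flat list of numbers, 7 for each row, row after row: the finger opening in mm, from 0 to 85.4, then the shift along the tool's x, y, z in mm, then the turn, a rotation vector about the tool's x, y, z in rad. In form: [gripper, dx, dy, dz, rx, ry, rz, gripper, dx, dy, dz, rx, ry, rz, ...]. A call has 1 to 20 rows; each row is the pose to reach, as a shift and turn from the pose commanded when the call began, along the tool's axes at that moment; what a row does not reach only later rows make up. A row lasts 1/8 s, in which the tool goes at most 62.5 mm and 10.7 degrees, less where a joint would pass 70% of its speed; a pose out of reach is approached as far as the arm can. A call with a gripper value outside its range is refused whole. The fingers move at their own pace and stop on an object; "newtons" is the grip in N (left out, the last holds). Time passes only in rows, so rows that repeat a pose let the fingers close. It gives the time, the measured TCP pose, the force, the opening and the grip force at its end, in the units of the state.
- get_obs(): the state, without advancing time (a new reading comes with each control period).
- read_camera(name): name is "scene" or "top"; returns a dict with "image" (420x560x3 uint8, red, green, blue), "intrinsics" (3x3 intrinsics, pixels), "distortion" ([k1, k2, p1, p2, k3] as OpenCV has them; the pictures are not rectified), "R" (3x3) and "t" (3): a world point X has camera coordinates R X + t. Camera axes: x right, y down, z forward; pixel columns grow to the right and rows downward; lengths in m; the calibration is good to about 2 mm. A picture is of the moment at which its call begins. There is no depth.
- close_job(): hands the job in; it is judged then, once.
The state is a dict: "time": time; "joints": joint angles; "qd": joint speeds; "effort": joint torques, N m; "eef_pos": TCP position; "eef_rot": TCP orientation; "force": force on the tool from outside, world axes, zero at the start; "wrist_torque": the same for the moment, N m; "grip_width": finger opening in m; "grip_force": force on a finger pad.
Only numpy, scipy, OpenCV 4.12 (cv2) and the standard library are available. Lean on these libraries where they do the work, as an engineer would, in place of code of your own. Each camera call takes 0.05 s, during which the arm holds its last target. There are 200 camera calls.

### The job

Put the two clean mugs standing on the counter away on the mug stands: hang each one by its handle on a free arm of the stand that already holds a mug of its own size, tall with tall and short with short, and leave both hanging still. Do not drop a mug or knock it over, do not bring down the mugs already hanging, and do not shift or upset the glass, the jar or the sauce bowl.

Things in the scene. Friction and masses are not known exactly. Their poses are not given: they have to be found in the camera images.
- tall_mug: White ceramic mug to put away: round body 62 mm wide, 105 mm high, wall 4 mm. Origin: centre of its underside, z up through the mouth. Handle along its own +x: a loop of 9 mm bar in the x-z plane, out to 66 mm from the axis; its opening spans 31 to 57 mm from the axis and 46 to 80 mm above the base. Starts upright on the counter, turned any way; 0.2 to 0.35 kg
- tall_mug_loop (a point): middle of the opening of the handle of the tall mug to be put away (63 mm above the mug's base, 44 mm from its axis along its +x)
- short_mug: White ceramic mug to put away: round body 62 mm wide, 70 mm high, wall 4 mm. Origin: centre of its underside, z up through the mouth. Handle along its own +x: a loop of 9 mm bar in the x-z plane, out to 66 mm from the axis; its opening spans 31 to 57 mm from the axis and 21 to 55 mm above the base. Starts upright on the counter, turned any way; 0.15 to 0.25 kg
- short_mug_loop (a point): middle of the opening of the handle of the short mug to be put away (38 mm above the mug's base, 44 mm from its axis along its +x)
- tall_hung: A second mug like the tall one, already hanging loose by its handle on an arm of one stand: in the plane square to the arm, handle up, body tilted 58 degrees to its side, down to about 115 mm above the counter and 75 mm sideways of the arm. Same frame as the tall mug. It stays there
- tall_hung_loop (a point): middle of the opening of the handle of the tall mug that already hangs (63 mm above the mug's base, 44 mm from its axis along its +x)
- short_hung: a second mug just like the short one, already hanging loose in the same way on an arm of the other stand. Same frame as the short mug. It stays there
- short_hung_loop (a point): middle of the opening of the handle of the short mug that already hangs (38 mm above the mug's base, 44 mm from its axis along its +x)
- stand_a: One of two identical fixed steel mug stands: disc base 156 mm wide, 14 mm thick; post 14 mm thick (23 mm collar at the arms), ball on top up to 269 mm; three level arms 120 degrees apart, 225 mm above the counter, one of them carrying a mug. Origin: centre of the base's underside. Stands left or right, turned any way; its size of mug is told only by the one hanging there
- stand_a_arm1: first arm of stand_a: a level round bar 8 mm thick. Origin: on the post's axis at the bar's centre, 225 mm above the counter; +x points outward along the arm. The level part ends 82 mm out, then the end turns up: its rounded end lies 98 mm out and its top 17 mm above the bar's centre line
- stand_a_arm2: second arm of stand_a: a level round bar 8 mm thick. Origin: on the post's axis at the bar's centre, 225 mm above the counter; +x points outward along the arm. The level part ends 82 mm out, then the end turns up: its rounded end lies 98 mm out and its top 17 mm above the bar's centre line
- stand_a_arm3: third arm of stand_a: a level round bar 8 mm thick. Origin: on the post's axis at the bar's centre, 225 mm above the counter; +x points outward along the arm. The level part ends 82 mm out, then the end turns up: its rounded end lies 98 mm out and its top 17 mm above the bar's centre line
- stand_b: One of two identical fixed steel mug stands: disc base 156 mm wide, 14 mm thick; post 14 mm thick (23 mm collar at the arms), ball on top up to 269 mm; three level arms 120 degrees apart, 225 mm above the counter, one of them carrying a mug. Origin: centre of the base's underside. Stands left or right, turned any way; its size of mug is told only by the one hanging there
- stand_b_arm1: first arm of stand_b: a level round bar 8 mm thick. Origin: on the post's axis at the bar's centre, 225 mm above the counter; +x points outward along the arm. The level part ends 82 mm out, then the end turns up: its rounded end lies 98 mm out and its top 17 mm above the bar's centre line
- stand_b_arm2: second arm of stand_b: a level round bar 8 mm thick. Origin: on the post's axis at the bar's centre, 225 mm above the counter; +x points outward along the arm. The level part ends 82 mm out, then the end turns up: its rounded end lies 98 mm out and its top 17 mm above the bar's centre line
- stand_b_arm3: third arm of stand_b: a level round bar 8 mm thick. Origin: on the post's axis at the bar's centre, 225 mm above the counter; +x points outward along the arm. The level part ends 82 mm out, then the end turns up: its rounded end lies 98 mm out and its top 17 mm above the bar's centre line
- tumbler: clear water glass, 115 mm high, 68 mm wide at the rim, standing loose on the counter; origin at the centre of its underside. Not to be moved
- jar: clear glass drinking jar without a lid, 122 mm high, 71 mm wide with a narrower neck, standing loose on the counter; origin at the centre of its underside. Not to be moved
- sauce_bowl: small black sauce bowl, 38 mm high, 80 mm wide at the rim, standing loose on the counter; origin at the centre of its underside. Not to be moved
There are look-alikes about, which are no part of the job. Leave any pink or purple look-alike of the tall_mug alone.

How it is judged:
By the outcome, as a careful person would: the job done as asked, in the order asked, and still so for the second after the job is handed in, with the robot touching nothing.
It also fails if it takes over 72 s, if anything falls off the work surface, if the arm or the gripper's body presses on something with over 40 N, if the wrist force passes 120 N, or if a joint passes its speed limit or range.

## Working session

There is one attempt and no reset: what is moved stays moved. The work goes in short steps, Python scripts to look and compute and a tool call to move; the robot and the scene stay as the last step left them, time stands still between calls to the robot, and variables do not carry over. Pictures are saved under pics/ and viewed, at most 10 in all, crops included, and the job is handed in when it is done.

Besides the shell and the picture viewer there is one more tool, called by a JSON object that holds its "op" and its "data". play_rows: Moves the arm, as the interface text tells. Its arguments: {"type":"object","properties":{"motion":{"type":"array"},"newtons":{"type":"number"}},"required":["motion"]}

```bash
mkdir -p pics; ls; cat > h.py <<'E'
from bench import *
import numpy as np, cv2
from scipy.spatial.transform import Rotation as Ro
def cam(n):
    c=read_camera(n); c['K']=np.array(c['intrinsics'],float);c['D']=np.array(c['distortion'],float);c['R']=np.array(c['R'],float);c['t']=np.array(c['t'],float);return c
def ray(c,u,v):
    p=cv2.undistortPoints(np.array([[[u,v]]],float),c['K'],c['D'])[0,0]
    o=-c['R'].T@c['t']; d=c['R'].T@np.array([p[0],p[1],1]); return o,d/np.linalg.norm(d)
def onz(c,u,v,z):
    o,d=ray(c,u,v); return o+d*(z-o[2])/d[2]
def proj(c,X):
    X=np.atleast_2d(np.array(X,float)); return cv2.projectPoints(X,cv2.Rodrigues(c['R'])[0],c['t'],c['K'],c['D'])[0][:,0]
def tri(c1,p1,c2,p2):
    o,d=ray(c1,*p1);q,e=ray(c2,*p2)
    s=np.linalg.lstsq(np.c_[d,-e],q-o,rcond=None)[0]
    a=o+d*s[0];b=q+e*s[1];return (a+b)/2,np.linalg.norm(a-b)
E
python3 - <<'E'
from h import *
for n in("scene","top"):
    c=cam(n);print(n,-c['R'].T@c['t'],c['R'][2],c['K'][0,0],c['D'])
    cv2.imwrite(f'pics/{n}0.png',cv2.resize(c['image'][:,:,::-1],(800,600),interpolation=cv2.INTER_CUBIC))
s=get_obs();print({k:np.round(v,3) for k,v in s.items()})
E
```

```text
pics
scene [ 0.95988178 -0.36738091  0.85469603] [-0.48138022  0.43901999 -0.75863992] 407.407171741104 [-0.05713667  0.          0.          0.          0.        ]
top [0.33606183 0.02346773 1.33280842] [ 0.16788997 -0.0098843  -0.98575619] 426.7333738276644 [-0.11366342  0.          0.          0.          0.        ]
{'time': np.float64(0.1), 'joints': array([-77.156,  24.932,   1.431,  90.182,  -0.667,  64.973,  -4.303]), 'qd': array([-0.036, -0.092, -0.119, -0.13 , -0.031,  0.013, -0.039]), 'effort': array([ 2.0000e-03, -6.7176e+01,  1.0280e+00, -3.1690e+01,  1.6000e-02,
        7.0000e-03,  0.0000e+00]), 'eef_pos': array([0.201, 0.592, 0.231]), 'eef_rot': array([-1.79922e+02,  5.00000e-03,  1.61273e+02]), 'force': array([ 0.727,  0.194, -0.221]), 'wrist_torque': array([0.045, 0.035, 0.018]), 'grip_force': np.float64(0.0), 'grip_width': np.float64(0.085)}
```

View pics/scene0.png

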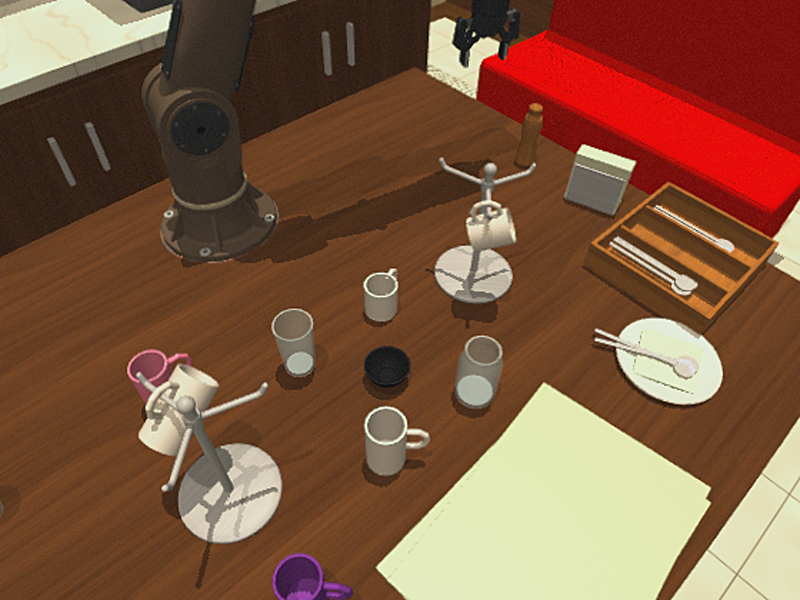

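View pics/top0.png

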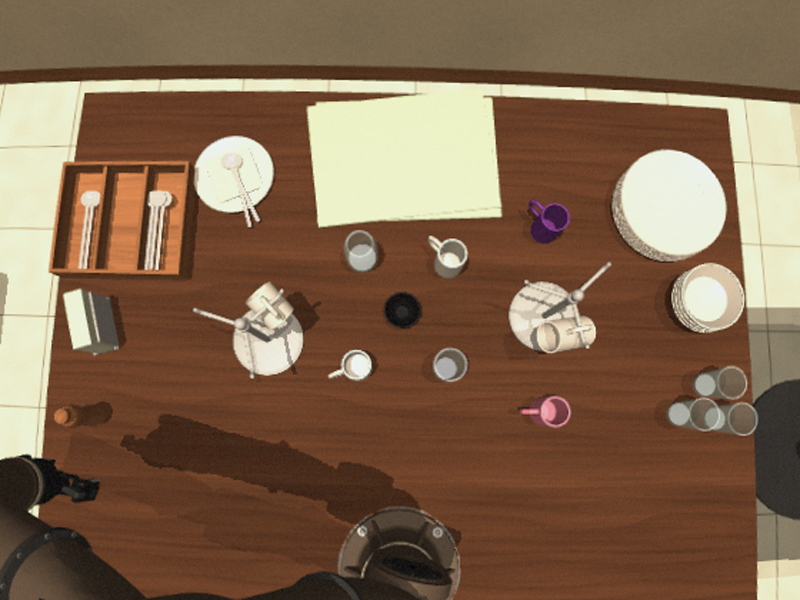

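The top view (800×600) shows the white tall mug at (452,257) and the white short mug at (357,366). The left stand, with its ball at (242,323), holds a short mug. The right stand, with its ball at (576,297), holds a tall mug. The things that could be mistaken for a target are:
- **Pink mug:** (550,411)
- **Purple mug:** (550,218)
- **Hung mugs:** (268,305) and (566,333)
- **Clear glasses:** (361,250) and (450,365)

I choose the two upright white mugs with handles, and check them next in a close crop.

```bash
python3 - <<'E'
from h import *
T=cam('top');S=cam('scene')
def crop(c,x,y,w,h,sc): 
    im=c['image'][y:y+h,x:x+w,::-1]; im=cv2.resize(im,None,fx=sc,fy=sc,interpolation=cv2.INTER_CUBIC)
    for k in range(0,w,10): cv2.putText(im,str(x+k),(int(k*sc),8),0,.3,(0,255,255),1); cv2.line(im,(int(k*sc),10),(int(k*sc),15),(0,255,255),1)
    for k in range(10,h,10): cv2.putText(im,str(y+k),(0,int(k*sc)+3),0,.3,(0,255,255),1); cv2.line(im,(20,int(k*sc)),(25,int(k*sc)),(0,255,255),1)
    return im
a=crop(T,130,190,100,75,4);b=crop(T,345,175,100,75,4);c=crop(T,225,155,110,112,2.7);d=crop(S,90,240,120,150,2.4);e=crop(S,300,105,90,112,2.3)
im=np.zeros((600,800,3),np.uint8)
im[:300,:400]=a;im[:300,400:]=b
x=0
for q in(c,d,e):
    h,w=q.shape[:2];h=min(h,300);w=min(w,800-x);im[300:300+h,x:x+w]=q[:h,:w];x+=w
cv2.imwrite('pics/crop1.png',im)
# blobs of white-ish standing mugs
for n,C in(('top',T),('scene',S)):
    hsv=cv2.cvtColor(C['image'],cv2.COLOR_RGB2HSV)
    m=((hsv[...,1]<70)&(hsv[...,2]>110)).astype(np.uint8)
    k,l,st,ce=cv2.connectedComponentsWithStats(m)
    for i in range(1,k):
        if 60<st[i,4]<6000: print(n,st[i],ce[i].round(1))
E
```

```text
top [ 136   95   56   64 2442] [163.4 122.4]
top [ 429  105   80   78 4804] [468.1 143.5]
top [ 55 134  15  54 311] [ 61.2 155.2]
top [101 134  19  55 538] [108.4 157.9]
top [241 161  22  29 389] [252.3 177.2]
top [300 165  27  29 486] [313.9 178.7]
top [ 356  184   72   63 2265] [385.5 221.6]
top [ 470  184   51   49 1932] [495.3 208.4]
top [ 135  198   77   67 2292] [185.8 232.8]
top [ 44 202  21  43 553] [ 53.7 223. ]
top [ 61 205   9  35  92] [ 65.3 221.1]
top [230 245  30  22 399] [247.8 255.8]
top [303 244  24  23 314] [313.3 255.8]
top [468 256  55  46 766] [492.5 281.9]
top [509 282  21  23 109] [518.1 292.5]
top [ 530  349   30   71 1774] [544.  389.3]
scene [   0    0  121   73 5757] [48.2 27.3]
scene [179   0  15   9 102] [185.2   3.3]
scene [ 299   12   51   57 1424] [318.8  39.8]
scene [395 101  50  49 693] [422.8 115.9]
scene [ 304  110   71  102 2628] [335.5 173.9]
scene [537 140  23  56 691] [551.7 171.6]
scene [458 144  56  33 206] [489.8 161.7]
scene [427 165  61  42 531] [459.6 186.8]
scene [254 188  25  37 702] [266.5 206.4]
scene [190 216  29  46 602] [207.1 243.2]
scene [ 416  222   90   61 3422] [467.1 251.9]
scene [320 235  32  49 876] [333.9 263.3]
scene [  95  255   58   89 2199] [121.8 288.5]
scene [141 268  47  25 222] [163.9 281.2]
scene [ 255  284   46   49 1306] [271.9 307.7]
scene [ 470  292   90  128 5720] [529.5 377. ]
scene [ 125  310   73   70 3312] [162.8 347.9]
```

View pics/crop1.png

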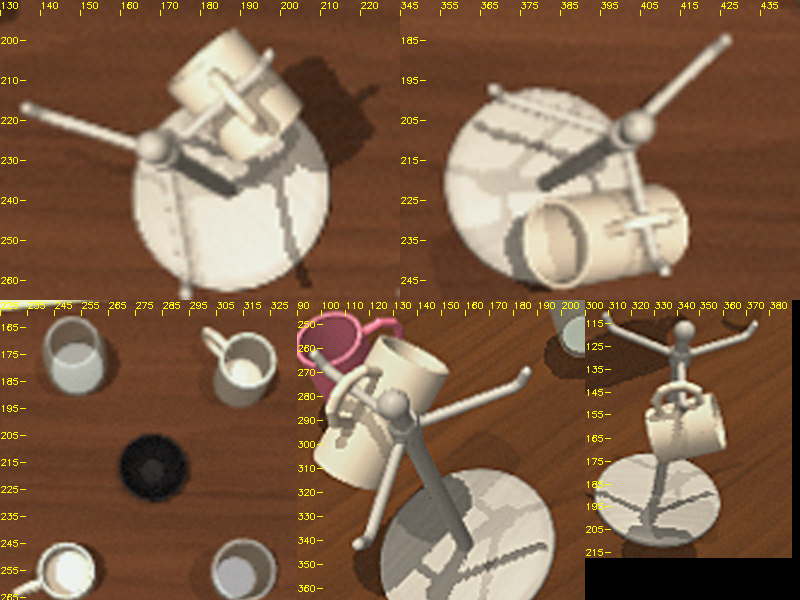

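The crop confirms both targets: the tall mug with its rim at top px (316,176) and handle end at (302,167), and the short mug with its rim at (250,255) and handle end near (230,262). The free arm tips are at (137,217) and (176,263) on the short stand, and at (426,185) and (369,197) on the tall stand.

```bash
python3 - <<'E'
from h import *
T=cam('top');S=cam('scene')
for n,z,tp,sp in [('A ball',.257,(168.8,226.5),(342.6,117)),('A armL',.235,(136.7,217),(373,117)),('A armDown',.235,(176,262.7),(309.6,113)),
  ('B ball',.257,(404.2,207),(131,283)),('B armL',.235,(368.7,197.5),(185,271)),('B armUR',.235,(426.5,185),(116,341)),('B armHung',.235,(411,242.5),(98,263))]:
    X,e=tri(T,tp,S,sp); print(n,X.round(4),round(e,4),'onz',onz(T,*tp,z)[:2].round(4),onz(S,*sp,z)[:2].round(4))
print('A hung tip',onz(T,196.7,204,.235))
# base discs: hull ellipse of white region minus upper parts -> use edge points by eye at z=.014
for n,pts in (('A',[(163.5,237),(212,239),(187,262.7),(172,257)]),('B',[(356,221),(378,197),(362,239),(380,246)])):
    P=np.array([onz(T,*p,.014)[:2] for p in pts]); A=np.c_[2*P,np.ones(len(P))]; s=np.linalg.lstsq(A,(P**2).sum(1),rcond=None)[0]
    print('base',n,s[:2],'r',np.sqrt(s[2]+s[:2]@s[:2]))
# standing mugs: blob contours
def blob(C,seed):
    hsv=cv2.cvtColor(C['image'],cv2.COLOR_RGB2HSV)
    m=((hsv[...,1]<100)&(hsv[...,2]>70)).astype(np.uint8)
    k,l,st,ce=cv2.connectedComponentsWithStats(m); i=l[seed[1],seed[0]]; return (l==i),st[i]
for n,h,st_,ss in(('tall',.105,(320,186),(270,315)),('short',.07,(250,258),(266,212))):
    for c,C,s in(('top',T,st_),('scene',S,ss)):
        m,st=blob(C,s); print(n,c,st)
        v,u=np.nonzero(m)
        P=np.array([onz(C,a,b,h)[:2] for a,b in zip(u,v)])
        r=cv2.minEnclosingCircle(P.astype(np.float32)); 
        # opened mask removes the handle
        mo=cv2.morphologyEx(cv2.resize(m.astype(np.uint8),None,fx=4,fy=4),cv2.MORPH_OPEN,cv2.getStructuringElement(2,(45,45)))
        v2,u2=np.nonzero(mo); print('  body box',u2.min()/4,u2.max()/4,v2.min()/4,v2.max()/4,' handle far px',end=' ')
        hm=cv2.resize(m.astype(np.uint8),None,fx=4,fy=4)&~cv2.dilate(mo,np.ones((5,5)))
        k,l,s2,ce=cv2.connectedComponentsWithStats(hm); i=1+s2[1:,4].argmax(); vv,uu=np.nonzero(l==i)
        cb=np.array([u2.mean(),v2.mean()]); q=np.c_[uu,vv]; d=np.linalg.norm(q-cb,axis=1); print((q[d>=np.quantile(d,.95)].mean(0)/4).round(1), s2[i])
E
```

```text
A ball [0.479  0.292  0.2654] 0.0001 onz [0.4801 0.2941] [0.4722 0.3014]
A armL [0.5052 0.3858 0.235 ] 0.0026 onz [0.5062 0.3868] [0.5047 0.3844]
A armDown [0.3891 0.2747 0.2361] 0.001 onz [0.3895 0.2753] [0.3879 0.2753]
B ball [ 0.5442 -0.3105  0.2594] 0.0017 onz [ 0.5443 -0.312 ] [ 0.543  -0.3095]
B armL [ 0.5714 -0.223   0.2377] 0.0 onz [ 0.572  -0.2237] [ 0.5697 -0.2224]
B armUR [ 0.609  -0.3792  0.2417] 0.0018 onz [ 0.6104 -0.3825] [ 0.6056 -0.3785]
B armHung [ 0.454  -0.3327  0.2393] 0.0008 onz [ 0.4543 -0.3345] [ 0.4507 -0.3321]
A hung tip [0.54426626 0.22943744 0.235     ]
base A [0.47778379 0.29354376] r 0.0762342937848972
base B [ 0.54280798 -0.30843058] r 0.07858433605980189
tall top [299 165  29  30 568]
  body box 304.25 327.0 167.0 194.25  handle far px [300.3 166. ] [1196  660   40   47  870]
tall scene [ 255  284   46   49 1411]
  body box 255.25 285.25 284.0 332.75  handle far px [300.  306.6] [1142 1200   62   56 2205]
short top [229 245  32  22 434]
  body box 238.25 260.25 245.0 266.25  handle far px [229.9 263.8] [ 916 1036   44   24  623]
short scene [254 188  25  37 754]
  body box 254.5 278.5 190.75 224.75  handle far px [276.5 188.4] [1088  752   24   23  267]
```

```bash
cat >> h.py <<'E'
A=np.array([.479,.2945]);B=np.array([.544,-.311]); aA=73.7; aB=73.3
def tool_of(base,phi,tilt,delta,ztcp):
    """mug base point, handle heading, tilt (handle up) about mug y; tool y = mug -y turned by delta about z; tcp ztcp up the mug axis"""
    Rm=(Ro.from_euler('z',phi,degrees=True)*Ro.from_euler('y',-tilt,degrees=True)).as_matrix()
    Rt=Rm@Ro.from_euler('z',delta,degrees=True).as_matrix()@np.diag([1.,-1,-1])
    return np.array(base)+Rm@np.array([0,0,ztcp]),Rt
def base_for(armpt,phi,tilt,mx,mz):
    Rm=(Ro.from_euler('z',phi,degrees=True)*Ro.from_euler('y',-tilt,degrees=True)).as_matrix()
    return np.array(armpt)-Rm@np.array([mx,0,mz])
def rel(P,R,P0=None,R0=None):
    if P0 is None:
        s=get_obs();P0=np.array(s['eef_pos']);R0=Ro.from_euler('xyz',s['eef_rot'],degrees=True).as_matrix()
    r=Ro.from_matrix(R0.T@R).as_rotvec()
    return np.r_[(R0.T@(P-P0)*1000).round(1),r.round(4)]
E
python3 - <<'E'
from h import *
T=cam('top');S=cam('scene')
for n,h,rim,ht,hs,hz,bb in(('tall',.105,(316.3,176.5),(300.3,166),(300,306.6),.063,(255.25,285.25,284.0,332.75)),('short',.07,(249.7,255.2),(229.9,263.8),(276.5,188.4),.038,(254.5,278.5,190.75,224.75))):
    c=onz(T,*rim,h)[:2]; a=np.arange(0,2*np.pi,.05)
    ring=lambda z,c:np.c_[c[0]+.031*np.cos(a),c[1]+.031*np.sin(a),0*a+z]
    for it in range(3):
        p=proj(S,np.r_[ring(h,c),ring(0,c)]); print(n,c.round(4),'scene box pred',p[:,0].min().round(1),p[:,0].max().round(1),p[:,1].min().round(1),p[:,1].max().round(1),'meas',bb)
        q=proj(T,ring(h,c)); print('  top rim pred',q.min(0).round(1),q.max(0).round(1)); break
    X,e=tri(T,ht,S,hs); 
    for l,P in(('tri',X),('top',onz(T,*ht,h-.025)),('scn',onz(S,*hs,hz))):
        d=P[:2]-c; print('  handle',l,P.round(4),round(e,4),'len',np.linalg.norm(d).round(4),'phi',np.degrees(np.arctan2(d[1],d[0])).round(1))
for n,p,z in(('tumbler?',(252,174),.06),('bowl',(281.5,217),.02),('jar?',(315,255),.06)): print(n,onz(T,*p,z).round(3))
E
```

```text
tall [ 0.6599 -0.0969] scene box pred 256.1 286.4 285.2 334.1 meas (255.25, 285.25, 284.0, 332.75)
  top rim pred [305.9 166.4] [326.7 186.7]
  handle tri [ 0.701  -0.0513  0.0699] 0.0008 len 0.0613 phi 48.0
  handle top [ 0.6983 -0.0504  0.08  ] 0.0008 len 0.0603 phi 50.5
  handle scn [ 0.6985 -0.0488  0.063 ] 0.0008 len 0.0616 phi 51.2
short [0.4251 0.0955] scene box pred 254.3 278.2 191.1 225.9 meas (254.5, 278.5, 190.75, 224.75)
  top rim pred [239.2 244.7] [260.2 265.7]
  handle tri [0.3993 0.155  0.051 ] 0.0001 len 0.0649 phi 113.4
  handle top [0.3996 0.1557 0.045 ] 0.0001 len 0.0654 phi 112.9
  handle scn [0.3902 0.1635 0.038 ] 0.0001 len 0.0764 phi 117.1
tumbler? [0.675 0.097 0.06 ]
bowl [0.55  0.003 0.02 ]
jar? [ 0.43  -0.099  0.06 ]
```

```bash
python3 - <<'E'
from h import *
s=get_obs();P0=np.array(s['eef_pos'])
P,R=tool_of([.425,.0955,0],113,0,22,.030)
print(rel(P,R)); 
for z in(.36,.16): print(z,rel(np.r_[P[:2],z],R))
print(rel(P0+[.05,-.1,.13],R))
E
```

```text
[-3.718e+02 -3.980e+02  2.013e+02 -2.000e-04  1.000e-04  4.585e-01]
0.36 [-3.719e+02 -3.980e+02 -1.287e+02 -2.000e-04  1.000e-04  4.585e-01]
0.16 [-3.718e+02 -3.980e+02  7.130e+01 -2.000e-04  1.000e-04  4.585e-01]
[-7.950e+01 -7.870e+01 -1.300e+02 -2.000e-04  1.000e-04  4.585e-01]
```

{"op": "play_rows", "data": {"motion": [85, -20, -20, -60, 0, 0, 0, 85, -50, -50, -110, 0, 0, 0.1, 85, -80, -79, -130, 0, 0, 0.2, 85, -120, -122, -130, 0, 0, 0.3, 85, -160, -166, -130, 0, 0, 0.4, 85, -200, -210, -130, 0, 0, 0.458, 85, -240, -254, -130, 0, 0, 0.458, 85, -280, -298, -130, 0, 0, 0.458, 85, -320, -342, -130, 0, 0, 0.458, 85, -350, -375, -130, 0, 0, 0.458, 85, -372, -398, -120, 0, 0, 0.458, 85, -372, -398, -70, 0, 0, 0.458, 85, -372, -398, -15, 0, 0, 0.458, 85, -372, -398, 35, 0, 0, 0.458, 85, -372, -398, 71, 0, 0, 0.458, 85, -372, -398, 71, 0, 0, 0.458], "newtons": 40}}

```text
time: 2.4
eef_pos: [0.4235, 0.0949, 0.1588]
eef_rot: [-179.7, -0.1, 135.0]
force: [0.6, 0.4, 0.8]
grip_width: 0.085
grip_force: 0.0
```

```bash
python3 - <<'E'
from h import *
P,R=tool_of([.425,.0955,0],113,0,22,.030)
print(rel(P,R)); s=get_obs();print(s['joints'],s['time'],s['eef_pos'],s['eef_rot'])
E
```

```text
[-8.000e-01  2.100e+00  1.288e+02 -4.600e-03 -1.400e-03  1.000e-04]
[-42.94906854  12.65058416  27.7362906  122.33851725  -7.93226258
  46.96850715  34.67777446] 2.4 [0.42353043 0.0948772  0.15876217] [-1.79737445e+02 -7.77216321e-02  1.35007622e+02]
```

{"op": "play_rows", "data": {"motion": [85, -1, 2, 50, 0, 0, 0, 85, -1, 2, 90, 0, 0, 0, 85, -1, 2, 115, 0, 0, 0, 85, -1, 2, 129, 0, 0, 0, 70, -1, 2, 129, 0, 0, 0, 55, -1, 2, 129, 0, 0, 0, 50, -1, 2, 129, 0, 0, 0, 50, -1, 2, 129, 0, 0, 0, 50, -1, 2, 129, 0, 0, 0, 50, -1, 2, 129, 0, 0, 0], "newtons": 40}}

```text
time: 3.65
eef_pos: [0.4281, 0.0965, 0.0326]
eef_rot: [179.9, 0.0, 135.0]
force: [-1.5, -1.1, 8.8]
grip_width: 0.0602
grip_force: 43.6
```

```bash
python3 - <<'E'
from h import *
s=get_obs();print(s['eef_pos'],s['joints'])
u=np.array([np.cos(np.radians(aA)),np.sin(np.radians(aA))])
for r in(.175,.068):
    b=base_for(np.r_[A+u*r,.2315],-16.3,0,.044,.038); P,R=tool_of(b,-16.3,0,22,.030); print(r,b.round(3),P.round(3),rel(P,R))
    P[2]=.37; print(rel(P,R))
E
```

```text
[0.42811009 0.09653975 0.03261978] [-35.58957246  26.10232829  20.7237091  128.54420903 -19.38303673
  28.07912975  45.42314692]
0.175 [0.486 0.475 0.194] [0.486 0.475 0.224] [ 2.2640e+02  3.0880e+02 -1.9030e+02  1.7000e-03 -2.1000e-03  2.2571e+00]
[ 2.2630e+02  3.0910e+02 -3.3680e+02  1.7000e-03 -2.1000e-03  2.2571e+00]
0.068 [0.456 0.372 0.194] [0.456 0.372 0.224] [ 1.7510e+02  2.1490e+02 -1.9050e+02  1.7000e-03 -2.1000e-03  2.2571e+00]
[ 1.7500e+02  2.1530e+02 -3.3700e+02  1.7000e-03 -2.1000e-03  2.2571e+00]
```

{"op": "play_rows", "data": {"motion": [50, 0, 0, -20, 0, 0, 0, 50, 0, 0, -60, 0, 0, 0, 50, 0, 0, -110, 0, 0, 0.05, 50, 0, 0, -165, 0, 0, 0.2, 50, 0, 0, -220, 0, 0, 0.37, 50, 0, 0, -275, 0, 0, 0.54, 50, 5, 10, -320, 0, 0, 0.71, 50, 20, 30, -337, 0, 0, 0.88, 50, 40, 60, -337, 0, 0, 1.05, 50, 65, 95, -337, 0, 0, 1.22, 50, 95, 130, -337, 0, 0, 1.39, 50, 125, 165, -337, 0, 0, 1.56, 50, 155, 205, -337, 0, 0, 1.73, 50, 180, 245, -337, 0, 0, 1.9, 50, 205, 280, -337, 0, 0, 2.07, 50, 226, 309, -337, 0, 0, 2.2, 50, 226, 309, -337, 0, 0, 2.257, 50, 226, 309, -337, 0, 0, 2.257]}}

```text
time: 5.9
eef_pos: [0.4855, 0.4746, 0.3687]
eef_rot: [180.0, -0.0, 5.7]
force: [0.8, -0.1, -1.4]
grip_width: 0.0601
grip_force: 43.9
```

```bash
python3 - <<'E'
from h import *
s=get_obs();print(s['eef_pos'],s['eef_rot'],s['joints'],s['force'])
u=np.array([np.cos(np.radians(aA)),np.sin(np.radians(aA))])
T=cam('top');S=cam('scene')
b=base_for(np.r_[A+u*.175,.2315],-16.3,0,.044,.038)+[0,0,.37-.2235]
print('pred loop px',proj(T,b+[.044*np.cos(-.2845),.044*np.sin(-.2845),.038]),proj(S,b+[.044*np.cos(-.2845),.044*np.sin(-.2845),.038]))
im=np.zeros((600,800,3),np.uint8)
for k,C in enumerate((T,S)):
    p=proj(C,b)[0].astype(int); x=np.clip(p[0]-50,0,460);y=np.clip(p[1]-60,0,270); 
    q=cv2.resize(C['image'][y:y+150,x:x+100,::-1],(400,600),interpolation=cv2.INTER_CUBIC); im[:,400*k:400*k+400]=q; print(k,x,y)
cv2.imwrite('pics/c2.png',im)
E
```

```text
[0.48548235 0.47455636 0.36865412] [ 1.79965968e+02 -1.38095375e-02  5.74992895e+00] [ -71.52711559   29.62824644   40.28338774   70.45402405  -18.6452622
   86.30108285 -118.1478371 ] [ 0.76850102 -0.06104083 -1.39055557]
pred loop px [[ 86.80550303 197.11246132]] [[413.30850166  58.19228037]]
0 36 157
1 348 4
```

View pics/c2.png

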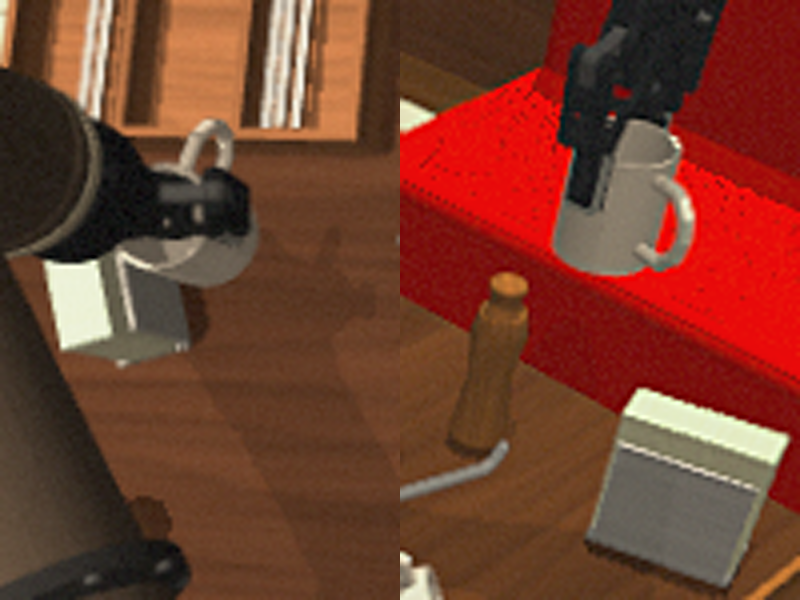

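The picture shows the short mug upright in the grip, with its loop opening at top px (87,197) and scene px (414,59.5). That is within about 1 px of the prediction, so the mug sits about 3 mm lower in the fingers than assumed.

```bash
python3 - <<'E'
from h import *
u=np.array([np.cos(np.radians(aA)),np.sin(np.radians(aA))])
for r in(.175,.118,.068):
    b=base_for(np.r_[A+u*r,.2315],-16.3,0,.044,.038); P,R=tool_of(b,-16.3,0,22,.0326); print(r,P.round(3),rel(P,R))
E
```

```text
0.175 [0.486 0.475 0.226] [ 1.000e-01 -8.000e-01  1.429e+02 -3.000e-04 -4.000e-04  1.000e-03]
0.118 [0.47  0.42  0.226] [-2.130e+01  5.200e+01  1.429e+02 -3.000e-04 -4.000e-04  1.000e-03]
0.068 [0.456 0.372 0.226] [-4.010e+01  9.840e+01  1.429e+02 -3.000e-04 -4.000e-04  1.000e-03]
```

{"op": "play_rows", "data": {"motion": [50, 0, 0, 30, 0, 0, 0, 50, 0, 0, 75, 0, 0, 0, 50, 0, 0, 115, 0, 0, 0, 50, 0, -1, 138, 0, 0, 0, 50, 0, -1, 143, 0, 0, 0, 50, -7, 17, 143, 0, 0, 0, 50, -14, 35, 143, 0, 0, 0, 50, -21, 52, 143, 0, 0, 0, 50, -21, 52, 143, 0, 0, 0]}}

```text
time: 7.12
eef_pos: [0.4709, 0.4196, 0.2273]
eef_rot: [-179.9, -0.1, 5.6]
force: [-0.3, 0.9, -1.4]
grip_width: 0.0598
grip_force: 44.0
```

```bash
python3 - <<'E'
from h import *
s=get_obs();print(s['eef_pos'],s['eef_rot'],s['force'])
u=np.array([np.cos(np.radians(aA)),np.sin(np.radians(aA))])
T=cam('top');S=cam('scene')
X=[np.r_[A+u*.118,.2315],np.r_[A+u*.098,.235],np.r_[A+u*.03,.225]]
im=np.zeros((600,800,3),np.uint8)
for k,C in enumerate((T,S)):
    p=proj(C,X); print(p.round(1).tolist()); p=p[0].astype(int); x=np.clip(p[0]-30,0,460);y=np.clip(p[1]-50,0,270); 
    q=cv2.resize(C['image'][y:y+90,x:x+60,::-1],(400,600),interpolation=cv2.INTER_CUBIC); im[:,400*k:400*k+400]=q; print(k,x,y)
cv2.imwrite('pics/c3.png',im)
E
```

```text
[0.47085404 0.41958526 0.22727518] [-1.79898394e+02 -8.13175340e-02  5.61705888e+00] [-0.28259748  0.88850544 -1.40737938]
[[129.5, 214.8], [136.1, 216.9], [161.0, 225.2]]
0 99 164
[[380.8, 115.8], [374.6, 116.7], [351.3, 126.9]]
1 350 65
```

View pics/c3.png

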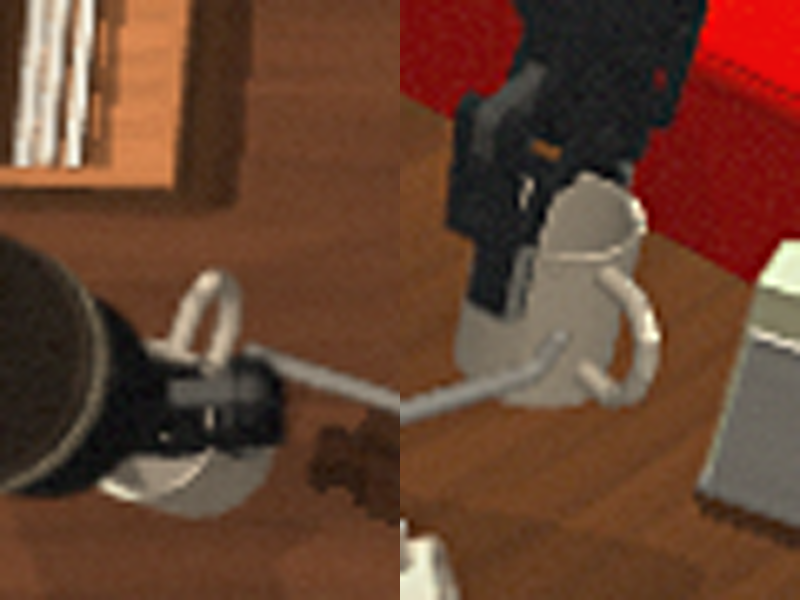

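```bash
python3 - <<'E'
from h import *
T=cam('top');S=cam('scene')
u=np.array([np.cos(np.radians(aA)),np.sin(np.radians(aA)),0]);n=np.array([u[1],-u[0],0])
c=np.r_[A,.225]
def pr(l,X,e): d=X-c; print(l,X.round(4),'err',round(e,4),'along',(d@u).round(4),'lat(+x side)',(d@n).round(4),'up',d[2].round(4))
tT=lambda x,y:(99+x/6.667,164+y/6.667); tS=lambda x,y:(350+(x-400)/6.667,65+y/6.667)
pr('tip',*tri(T,tT(252,351),S,tS(562,338)))
pr('loop',*tri(T,tT(207,323),S,tS(615,335)))
# outer bar at its outermost: top (218,270) ; scene right edge (660,340)
pr('outer',*tri(T,tT(222,278),S,tS(645,335)))
for d in (n*.005,u*.005,np.array([0,0,.005])): print((proj(T,c+u*.118+d)-proj(T,c+u*.118)).round(2)*6.667,(proj(S,c+u*.118+d)-proj(S,c+u*.118)).round(2)*6.667)
E
```

```text
tip [0.5066 0.3853 0.2395] err 0.0006 along 0.0949 lat(+x side) 0.001 up 0.0145
loop [0.5174 0.4047 0.2377] err 0.0 along 0.1166 lat(+x side) 0.006 up 0.0127
outer [0.5338 0.3962 0.2507] err 0.0015 along 0.113 lat(+x side) 0.0241 up 0.0257
[[  4.33355 -11.80059]] [[7.66705 7.26703]]
[[-11.46724  -3.73352]] [[10.6672  -3.26683]]
[[-4.13354 -2.06677]] [[  2.60013 -10.6672 ]]
```

The picture shows the arm tip at top px (137,217) and scene px (374,116). The loop opening is about 5 mm too far to the +x side and about 4 mm high. I'll correct that and thread.

{"op": "play_rows", "data": {"motion": [50, -4, -2, 4, 0, 0, 0, 50, -7, 6, 4, 0, 0, 0, 50, -10, 14, 4, 0, 0, 0, 50, -14, 22, 4, 0, 0, 0, 50, -17, 30, 4, 0, 0, 0, 50, -20, 38, 4, 0, 0, 0, 50, -23, 45, 4, 0, 0, 0, 50, -23, 45, 4, 0, 0, 0]}}

```text
time: 8.32
eef_pos: [0.4516, 0.3731, 0.2215]
eef_rot: [-180.0, 0.0, 5.7]
force: [-0.8, 0.0, -1.4]
grip_width: 0.06
grip_force: 44.0
```

```bash
python3 - <<'E'
from h import *
s=get_obs();print(s['eef_pos'],s['eef_rot'],s['force'],s['joints'])
u=np.array([np.cos(np.radians(aA)),np.sin(np.radians(aA))])
T=cam('top');S=cam('scene')
X=[np.r_[A+u*.068,.2315],np.r_[A+u*.098,.235],np.r_[A+u*.03,.225]]
im=np.zeros((600,800,3),np.uint8)
for k,C in enumerate((T,S)):
    p=proj(C,X); print(p.round(1).tolist()); p=p[0].astype(int); x=np.clip(p[0]-30,0,460);y=np.clip(p[1]-50,0,270); 
    q=cv2.resize(C['image'][y:y+90,x:x+60,::-1],(400,600),interpolation=cv2.INTER_CUBIC); im[:,400*k:400*k+400]=q; print(k,x,y)
cv2.imwrite('pics/c4.png',im)
E
```

```text
[0.45164265 0.37307496 0.22149114] [-1.79985654e+02  1.87374142e-03  5.67072707e+00] [-0.80894926  0.00295484 -1.44699704] [ -72.59502502   24.71567358   39.71163213   98.856479    -17.50084868
   62.75990325 -111.67963489]
[[146.9, 220.5], [136.1, 216.9], [161.0, 225.2]]
0 116 170
[[364.5, 120.8], [374.6, 116.7], [351.3, 126.9]]
1 334 70
```

View pics/c4.png

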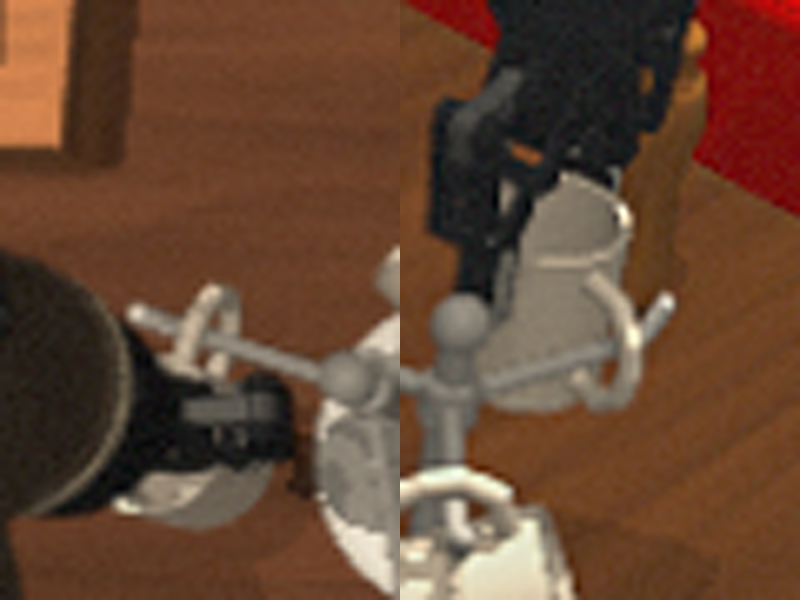

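The mug is threaded: the arm runs through the handle in both views (top crop 205,345; scene crop 610,345). Next I lower it and tilt it about the arm towards its hanging angle.

```bash
cat >> h.py <<'E'
def mugR(phi,t): return (Ro.from_euler('z',phi,degrees=True)*Ro.from_euler('y',-t,degrees=True)).as_matrix()
def tiltrows(arm,phi,cur,seq,P0=None,R0=None):
    """cur=(tilt,mx,mz) arm point in mug now; seq of same -> tool moves from present pose"""
    s=get_obs()
    if P0 is None: P0=np.array(s['eef_pos']);R0=Ro.from_euler('xyz',s['eef_rot'],degrees=True).as_matrix()
    M0=mugR(phi,cur[0]);b0=base_for(arm,*((phi,)+cur)); pm=M0.T@(P0-b0);Rm=M0.T@R0
    for q in seq:
        M=mugR(phi,q[0]);b=base_for(arm,phi,*q); print(q,rel(b+M@pm,M@Rm,P0,R0).round(3).tolist())
E
python3 - <<'E'
from h import *
u=np.array([np.cos(np.radians(aA)),np.sin(np.radians(aA))])
tiltrows(np.r_[A+u*.068,.225],-16.3,(0,.044,.0315),[(0,.044,.038),(0,.044,.045),(8,.045,.045),(16,.046,.045),(24,.047,.045),(32,.048,.045),(40,.049,.045),(46,.050,.045),(52,.050,.045)])
E
```

```text
(0, 0.044, 0.038) [-0.0, 0.0, 6.5, 0.0, -0.0, 0.0]
(0, 0.044, 0.045) [-0.0, 0.0, 13.5, 0.0, -0.0, 0.0]
(8, 0.045, 0.045) [1.7, 0.7, 20.2, -0.052, 0.129, -0.0]
(16, 0.046, 0.045) [4.3, 1.8, 26.8, -0.105, 0.259, -0.0]
(24, 0.047, 0.045) [7.8, 3.2, 33.0, -0.157, 0.388, -0.0]
(32, 0.048, 0.045) [12.1, 4.9, 38.8, -0.21, 0.518, -0.0]
(40, 0.049, 0.045) [17.2, 7.0, 43.9, -0.262, 0.647, -0.0]
(46, 0.05, 0.045) [21.3, 8.6, 47.5, -0.301, 0.744, -0.0]
(52, 0.05, 0.045) [26.4, 10.7, 49.9, -0.34, 0.841, -0.0]
```

{"op": "play_rows", "data": {"motion": [50, 0, 0, 6, 0, 0, 0, 50, 0, 0, 13, 0, 0, 0, 50, 1, 0.5, 17, -0.026, 0.065, 0, 50, 1.7, 0.7, 20, -0.052, 0.129, 0, 50, 3, 1.2, 23.5, -0.078, 0.194, 0, 50, 4.3, 1.8, 26.8, -0.105, 0.259, 0, 50, 6, 2.5, 30, -0.131, 0.324, 0, 50, 7.8, 3.2, 33, -0.157, 0.388, 0, 50, 10, 4, 36, -0.183, 0.453, 0, 50, 12, 5, 38.8, -0.21, 0.518, 0, 50, 12, 5, 38.8, -0.21, 0.518, 0]}}

```text
time: 9.8
eef_pos: [0.4639, 0.3716, 0.1824]
eef_rot: [166.7, -29.6, 9.5]
force: [-2.7, 3.0, 5.9]
grip_width: 0.06
grip_force: 43.4
```

```bash
python3 - <<'E'
from h import *
s=get_obs();print(s['eef_pos'],s['eef_rot'],s['force'],s['joints'],s['grip_width'])
u=np.array([np.cos(np.radians(aA)),np.sin(np.radians(aA))])
P,R=np.array(s['eef_pos']),Ro.from_euler('xyz',s['eef_rot'],degrees=True).as_matrix()
print('tilt',np.degrees(np.arccos(-R[2,2])))
tiltrows(np.r_[A+u*.068,.225],-16.3,(32,.048,.045),[(40,.049,.045),(48,.050,.045),(54,.050,.045),(58,.05,.045)])
E
```

```text
[0.46391293 0.37161748 0.18244866] [166.68327305 -29.58150417   9.45457446] [-2.69565593  2.97686772  5.86226673] [-104.03367904   30.80345383   58.62899469  116.60080618    6.87247704
   33.58664707 -141.75648733] 0.06004530005305001
tilt 32.191653556092476
(40, 0.049, 0.045) [1.7, 0.7, 7.4, -0.053, 0.129, -0.0]
(48, 0.05, 0.045) [4.4, 1.8, 14.6, -0.106, 0.258, -0.0]
(54, 0.05, 0.045) [7.7, 3.2, 19.5, -0.145, 0.356, -0.0]
(58, 0.05, 0.045) [10.1, 4.2, 22.5, -0.172, 0.42, -0.001]
```

{"op": "play_rows", "data": {"motion": [50, 0.8, 0.3, 2.7, -0.026, 0.065, 0, 50, 1.7, 0.7, 6, -0.053, 0.129, 0, 50, 2.4, 1, 8, -0.07, 0.17, 0, 50, 2.4, 1, 8, -0.07, 0.17, 0]}}

```text
time: 10.3
eef_pos: [0.4699, 0.3694, 0.1768]
eef_rot: [160.8, -38.9, 12.7]
force: [-4.1, 1.6, 5.1]
grip_width: 0.0605
grip_force: 43.9
```

```bash
python3 - <<'E'
from h import *
s=get_obs();print(s['eef_pos'],s['eef_rot'],s['force'],s['joints'],s['grip_width'])
R=Ro.from_euler('xyz',s['eef_rot'],degrees=True).as_matrix()
print('tilt',np.degrees(np.arccos(-R[2,2])))
u=np.array([np.cos(np.radians(aA)),np.sin(np.radians(aA))])
tiltrows(np.r_[A+u*.068,.225],-16.3,(42.5,.049,.044),[(48,.050,.044),(54,.050,.044)])
E
```

```text
[0.46991405 0.36936066 0.17677297] [160.76213753 -38.8691051   12.72901069] [-4.10004088  1.62450528  5.13589198] [-111.89781663   39.94873254   65.91069273  120.71610964   10.40127818
   26.35027198 -149.77405735] 0.060456874343220765
tilt 42.683932532601034
(48, 0.05, 0.044) [0.7, 0.3, 5.3, -0.036, 0.089, 0.0]
(54, 0.05, 0.044) [2.9, 1.2, 10.8, -0.076, 0.186, 0.0]
```

{"op": "play_rows", "data": {"motion": [50, 0.3, 0.1, 2.6, -0.018, 0.045, 0, 50, 0.7, 0.3, 5, -0.034, 0.085, 0, 50, 0.7, 0.3, 5, -0.034, 0.085, 0], "newtons": 20}}

```text
time: 10.68
eef_pos: [0.4743, 0.368, 0.174]
eef_rot: [157.3, -43.5, 15.0]
force: [-3.9, 0.8, 5.7]
grip_width: 0.0598
grip_force: 41.9
```

```bash
python3 - <<'E'
from h import *
s=get_obs();print(s['eef_pos'],s['eef_rot'],s['force'],s['joints'],s['grip_width'],s['grip_force'])
R=Ro.from_euler('xyz',s['eef_rot'],degrees=True).as_matrix()
print('tilt',np.degrees(np.arccos(-R[2,2])))
E
```

```text
[0.47428287 0.36802581 0.17402383] [157.31046239 -43.45491613  14.99234793] [-3.87955974  0.83476007  5.65873154] [-114.66249583   45.89338993   69.00665837  122.44420065   10.17798952
   22.72495793 -152.39406617] 0.05984510912102282 41.94280663970858
tilt 47.9532994623778
```

{"op": "play_rows", "data": {"motion": [60, 0, 0, 0, 0, 0, 0, 61, 0, 0, 0, 0, 0, 0, 62, 0, 0, 0, 0, 0, 0, 63, 0, 0, 0, 0, 0, 0, 64, 0, 0, 0, 0, 0, 0, 66, 0, 0, 0, 0, 0, 0, 68, 0, 0, 0, 0, 0, 0, 70, 0, 0, 0, 0, 0, 0, 72, 0, 0, 0, 0, 0, 0, 72, 0, 0, 0, 0, 0, 0]}}

```text
time: 11.92
eef_pos: [0.474, 0.367, 0.1739]
eef_rot: [157.5, -43.3, 14.8]
force: [-0.9, -0.2, 0.4]
grip_width: 0.0722
grip_force: 0.0
```

```bash
python3 - <<'E'
from h import *
s=get_obs();print(s['eef_pos'],s['eef_rot'],s['force'],s['grip_width'],s['grip_force'])
u=np.array([np.cos(np.radians(aA)),np.sin(np.radians(aA))])
T=cam('top');S=cam('scene')
X=[np.r_[A+u*.068,.2],np.r_[A+u*.098,.235],np.r_[A+u*.03,.225]]
im=np.zeros((600,800,3),np.uint8)
for k,C in enumerate((T,S)):
    p=proj(C,X)[0].astype(int); x=np.clip(p[0]-30,0,460);y=np.clip(p[1]-50,0,270); 
    q=cv2.resize(C['image'][y:y+90,x:x+60,::-1],(400,600),interpolation=cv2.INTER_CUBIC); im[:,400*k:400*k+400]=q; print(k,x,y)
cv2.imwrite('pics/c5.png',im)
E
```

```text
[0.47403503 0.36695845 0.17393301] [157.45991544 -43.3456745   14.76517064] [-0.86133865 -0.21951639  0.38236953] 0.07220974280740283 0.0
0 120 172
1 332 80
```

View pics/c5.png

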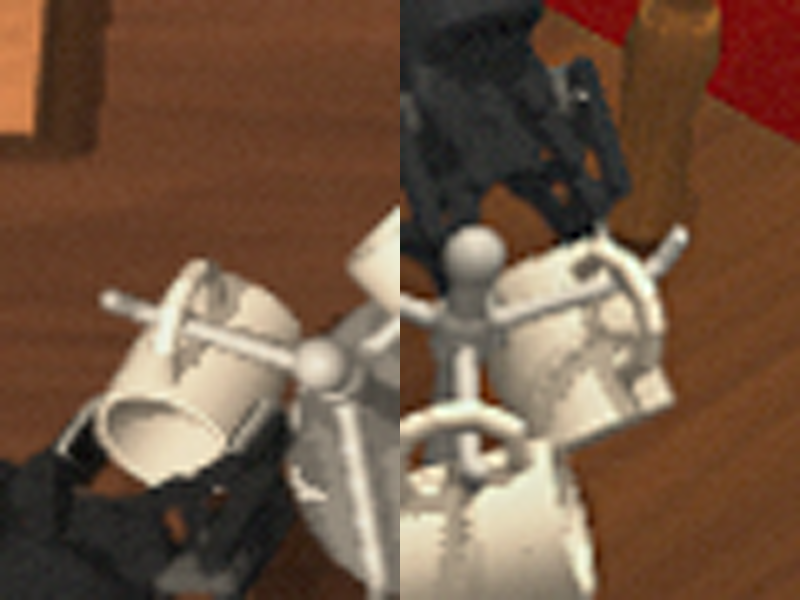

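The short mug hangs freely: the handle is over the arm at top crop (180,310), with clear gaps to the open fingers. I back off along the tool axis.

{"op": "play_rows", "data": {"motion": [72, 0, 0, -10, 0, 0, 0, 72, 0, 0, -30, 0, 0, 0, 72, 0, 0, -60, 0, 0, 0, 72, 0, 0, -95, 0, 0, 0, 72, 0, 0, -130, 0, 0, 0, 72, 0, 0, -160, 0, 0, 0, 72, 0, 0, -160, 0, 0, 0]}}

```text
time: 12.9
eef_pos: [0.3681, 0.4141, 0.277]
eef_rot: [156.9, -42.2, 15.3]
force: [0.0, 0.1, -0.5]
grip_width: 0.072
grip_force: 0.0
```

```bash
python3 - <<'E'
from h import *
s=get_obs();print(s['eef_pos'],s['eef_rot'],s['joints'])
P,R=tool_of([.659,-.096,0],50,0,0,.060)
P0=np.array(s['eef_pos'])
W=[np.array([P0[0],P0[1],.40])]+[np.array([.40,.30,.42]),np.array([.53,.10,.42]),np.r_[P[:2],.36],np.r_[P[:2],.17],P]
for w in W: print(w.round(3),rel(w,R).tolist())
E
```

```text
[0.36810354 0.41411708 0.27695344] [156.9381011  -42.22848039  15.27438733] [-132.43631591   36.45732955   75.47503171  115.21021196   15.52078678
   45.96915707 -157.07946198]
[0.368 0.414 0.4  ] [82.7, 35.7, -83.8, 0.5966, -0.5922, -0.7191]
[0.4  0.3  0.42] [96.7, 150.3, -50.6, 0.5966, -0.5922, -0.7191]
[0.53 0.1  0.42] [150.5, 340.2, 83.4, 0.5966, -0.5922, -0.7191]
[ 0.659 -0.096  0.36 ] [164.1, 508.9, 256.6, 0.5966, -0.5922, -0.7191]
[ 0.659 -0.096  0.17 ] [36.4, 453.8, 386.1, 0.5966, -0.5922, -0.7191]
[ 0.659 -0.096  0.06 ] [-37.5, 421.9, 461.0, 0.5966, -0.5922, -0.7191]
```

{"op": "play_rows", "data": {"motion": [85, 15, 6, -15, 0.08, -0.08, -0.1, 85, 30, 12, -30, 0.17, -0.17, -0.2, 85, 45, 18, -45, 0.26, -0.26, -0.31, 85, 60, 25, -60, 0.35, -0.34, -0.42, 85, 75, 32, -75, 0.43, -0.43, -0.52, 85, 83, 36, -84, 0.52, -0.51, -0.62, 85, 83, 50, -80, 0.597, -0.592, -0.719, 85, 88, 90, -70, 0.597, -0.592, -0.719, 85, 97, 150, -50, 0.597, -0.592, -0.719, 85, 111, 200, -16, 0.597, -0.592, -0.719, 85, 125, 250, 18, 0.597, -0.592, -0.719, 85, 139, 300, 52, 0.597, -0.592, -0.719, 85, 150, 340, 83, 0.597, -0.592, -0.719, 85, 155, 395, 135, 0.597, -0.592, -0.719, 85, 159, 445, 185, 0.597, -0.592, -0.719, 85, 164, 490, 230, 0.597, -0.592, -0.719, 85, 164, 509, 257, 0.597, -0.592, -0.719, 85, 164, 509, 257, 0.597, -0.592, -0.719]}}

```text
time: 15.15
eef_pos: [0.6574, -0.1058, 0.3567]
eef_rot: [-180.0, 0.4, 49.2]
force: [-1.1, -0.2, -0.0]
grip_width: 0.0847
grip_force: 0.0
```

```bash
python3 - <<'E'
from h import *
s=get_obs();print(s['eef_pos'],s['eef_rot'],s['joints'],s['force'])
P,R=tool_of([.659,-.096,0],50,0,0,.060)
for w in (np.r_[P[:2],.17],P): print(w.round(3),rel(w,R).tolist())
E
```

```text
[ 0.65738176 -0.10582226  0.35669391] [-179.9873617     0.38221057   49.23562659] [-27.06786934  32.88769647  57.3037759   74.57630571 -26.87353316
  86.69480444 -13.4958373 ] [-1.08519742 -0.201709   -0.02036392]
[ 0.659 -0.096  0.17 ] [9.7, -5.1, 186.6, -0.0003, 0.0067, -0.0133]
[ 0.659 -0.096  0.06 ] [10.5, -5.1, 296.6, -0.0003, 0.0067, -0.0133]
```

{"op": "play_rows", "data": {"motion": [85, 0, 0, 50, 0, 0, 0, 85, 0, 0, 105, 0, 0, 0, 85, 0, 0, 150, 0, 0, 0, 85, 0, 0, 170, 0, 0, 0, 85, 0, 0, 170, 0, 0, 0, 85, 0, 0, 170, 0, 0, 0], "newtons": 50}}

```text
time: 15.9
eef_pos: [0.6592, -0.1004, 0.1921]
eef_rot: [179.8, 0.0, 49.8]
force: [-0.1, 0.3, 1.2]
grip_width: 0.085
grip_force: 0.0
```

```bash
python3 - <<'E'
from h import *
s=get_obs();print(s['eef_pos'],s['eef_rot'],s['joints'],s['force'],s['qd'])
P,R=tool_of([.659,-.096,0],50,0,0,.060)
for w in (np.r_[P[:2],.17],P): print(w.round(3),rel(w,R).tolist())
E
```

```text
[ 0.65923094 -0.10036459  0.19206701] [1.79776328e+02 2.08653092e-02 4.97846906e+01] [-27.05422119  38.62782649  52.93757566  89.51762628 -32.36346753
  68.08801409  -8.11114659] [-0.14167277  0.31871846  1.2471542 ] [ 0.05146927 -0.3467594   0.00720335 -0.262539   -0.12033864 -0.08686964
  0.20404022]
[ 0.659 -0.096  0.17 ] [3.2, -3.1, 22.1, 0.0039, 0.0004, -0.0038]
[ 0.659 -0.096  0.06 ] [3.2, -3.5, 132.1, 0.0039, 0.0004, -0.0038]
```

{"op": "play_rows", "data": {"motion": [85, 3, -3, 20, 0, 0, 0, 85, 3, -3, 60, 0, 0, 0, 85, 3, -3, 100, 0, 0, 0, 85, 3, -3, 122, 0, 0, 0, 85, 3, -3, 132, 0, 0, 0, 85, 3, -3, 132, 0, 0, 0, 70, 3, -3, 132, 0, 0, 0, 55, 3, -3, 132, 0, 0, 0, 50, 3, -3, 132, 0, 0, 0, 50, 3, -3, 132, 0, 0, 0, 50, 3, -3, 132, 0, 0, 0], "newtons": 50}}

```text
time: 17.27
eef_pos: [0.6587, -0.096, 0.0598]
eef_rot: [179.8, 0.0, 49.8]
force: [-2.1, 1.1, 6.3]
grip_width: 0.0622
grip_force: 53.6
```

```bash
python3 - <<'E'
from h import *
s=get_obs();z=s['eef_pos'][2];print(s['eef_pos'],s['joints'],z)
u=np.array([np.cos(np.radians(aB)),np.sin(np.radians(aB))])
for r in(.175,.118,.068):
    b=base_for(np.r_[B+u*r,.2315],163.3,0,.044,.063); P,R=tool_of(b,163.3,0,0,z); print(r,P.round(3),rel(P,R).tolist())
    P[2]=.40;print('  hi',rel(P,R).tolist())
E
```

```text
[ 0.65873157 -0.09603309  0.05977667] [-24.29353134  46.00272285  46.75318174  96.3856191  -39.49061315
  55.28237298  -2.99679816] 0.05977667029801006
0.175 [ 0.636 -0.156  0.228] [-60.2, 22.2, -168.4, 0.0019, 0.003, -1.9809]
  hi [-60.2, 22.7, -340.2, 0.0019, 0.003, -1.9809]
0.118 [ 0.62  -0.211  0.228] [-112.5, 44.9, -168.4, 0.0019, 0.003, -1.9809]
  hi [-112.5, 45.4, -340.1, 0.0019, 0.003, -1.9809]
0.068 [ 0.606 -0.259  0.228] [-158.4, 64.9, -168.3, 0.0019, 0.003, -1.9809]
  hi [-158.4, 65.4, -340.0, 0.0019, 0.003, -1.9809]
```

{"op": "play_rows", "data": {"motion": [50, 0, 0, -20, 0, 0, 0, 50, 0, 0, -60, 0, 0, 0, 50, 0, 0, -105, 0, 0, -0.1, 50, -5, 2, -145, 0, 0, -0.27, 50, -12, 4, -168, 0, 0, -0.44, 50, -20, 7, -168, 0, 0, -0.62, 50, -27, 10, -168, 0, 0, -0.8, 50, -34, 12, -168, 0, 0, -0.98, 50, -41, 15, -168, 0, 0, -1.16, 50, -48, 18, -168, 0, 0, -1.34, 50, -54, 20, -168, 0, 0, -1.52, 50, -58, 21, -168, 0, 0, -1.7, 50, -60, 22, -168, 0, 0, -1.86, 50, -60, 22, -168, 0, 0, -1.98, 50, -60, 22, -168, 0, 0, -1.98, 50, -60, 22, -168, 0, 0, -1.98]}}

```text
time: 19.27
eef_pos: [0.6359, -0.1558, 0.2268]
eef_rot: [-179.9, 0.1, 163.1]
force: [0.5, -0.1, -2.7]
grip_width: 0.062
grip_force: 55.7
```

```bash
python3 - <<'E'
from h import *
s=get_obs();print(s['eef_pos'],s['eef_rot'],s['joints'],s['force'],s['qd'].round(1) if hasattr(s['qd'],'round') else '')
u=np.array([np.cos(np.radians(aB)),np.sin(np.radians(aB))])
for r in(.175,.118):
    b=base_for(np.r_[B+u*r,.2315],163.3,0,.044,.063); P,R=tool_of(b,163.3,0,0,.0598); print(r,P.round(3),rel(P,R).tolist())
E
```

```text
[ 0.63591677 -0.1558379   0.22682509] [-1.79870420e+02  6.96534176e-02  1.63057733e+02] [ -6.87495123  28.91268146  24.63623131  87.41779928 -12.56350395
  66.37115451  93.14617613] [ 0.54982519 -0.10558781 -2.70489806] [-0.2  0.3 -0.1 -0.   0.  -0.3  0.4]
0.175 [ 0.636 -0.156  0.228] [-0.5, -0.0, -1.5, -0.0023, 0.0012, -0.0042]
0.118 [ 0.62  -0.211  0.228] [-0.8, -57.0, -1.3, -0.0023, 0.0012, -0.0042]
```

{"op": "play_rows", "data": {"motion": [50, -0.5, -10, -1, 0, 0, 0, 50, -0.5, -28, -1, 0, 0, 0, 50, -0.5, -46, -1, 0, 0, 0, 50, -0.5, -57, -1, 0, 0, 0, 50, -0.5, -57, -1, 0, 0, 0]}}

```text
time: 19.9
eef_pos: [0.6194, -0.2121, 0.2274]
eef_rot: [-179.9, 0.0, 163.1]
force: [0.9, 0.4, -2.6]
grip_width: 0.0623
grip_force: 55.7
```

```bash
python3 - <<'E'
from h import *
s=get_obs();print(s['eef_pos'],s['eef_rot'],s['force'])
u=np.array([np.cos(np.radians(aB)),np.sin(np.radians(aB)),0]);n=np.array([u[1],-u[0],0])
T=cam('top');S=cam('scene')
c=np.r_[B,.2315]+u*.118
X=[c,np.r_[B,.235]+u*.098,np.r_[B,.225]+u*.03]
im=np.zeros((600,800,3),np.uint8)
for k,C in enumerate((T,S)):
    p=proj(C,X); p0=p[0].astype(int); x=np.clip(p0[0]-30,0,500);y=np.clip(p0[1]-45,0,330); 
    print((p.round(1)-[x,y])*6.667+[400*k,0]);print(k,x,y)
    for d in(n,u,[0,0,1]): print('  5mm',((proj(C,c+np.array(d)*.005)-p[0])*6.667).round(1))
    q=cv2.resize(C['image'][y:y+90,x:x+60,::-1],(400,600),interpolation=cv2.INTER_CUBIC); im[:,400*k:400*k+400]=q
cv2.imwrite('pics/c6.png',im)
E
```

```text
[ 0.61938193 -0.21207226  0.22740403] [-1.79857777e+02  3.94054758e-02  1.63082958e+02] [ 0.85062157  0.42173248 -2.61203955]
[[205.3436 302.6818]
 [255.3461 316.0158]
 [410.6872 372.6853]]
0 328 150
  5mm [[  3.4 -11.7]]
  5mm [[-12.   -3.8]]
  5mm [[ 2.5 -2.6]]
[[601.3434 302.0151]
 [528.0064 321.3494]
 [287.3277 433.355 ]]
1 169 222
  5mm [[ 5.9 14.3]]
  5mm [[17.6 -6.6]]
  5mm [[ -2.5 -10.1]]
```

View pics/c6.png

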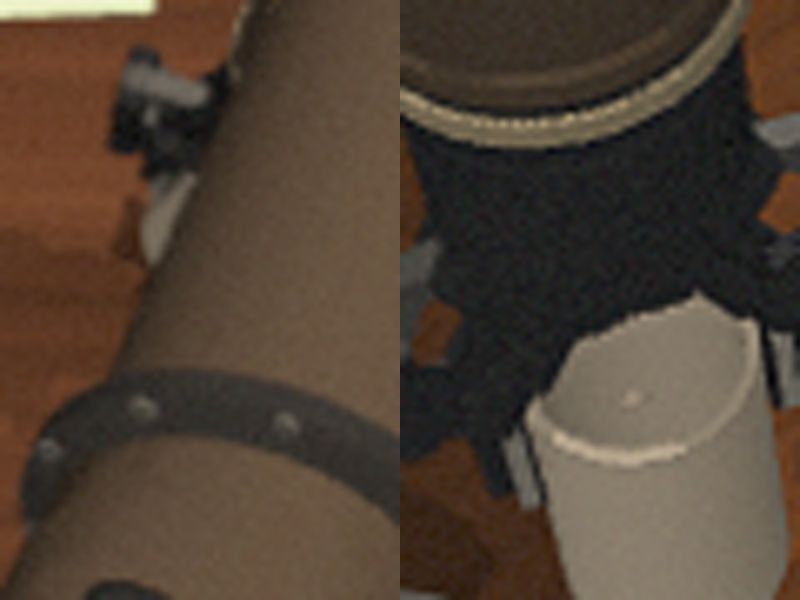

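Both views hide the handle here: the forearm covers it in the top view and the mug body covers it in the scene view. The scene rim is clear, with extremes at crop (530,408), (757,330) and (640,460), so I check the mug's place from its rim.

```bash
python3 - <<'E'
from h import *
s=get_obs();P=np.array(s['eef_pos'])
u=np.array([np.cos(np.radians(aB)),np.sin(np.radians(aB)),0]);n=np.array([u[1],-u[0],0])
S=cam('scene');a=np.arange(0,2*np.pi,.01)
b=P-[0,0,.0598]
def ring(b,z): return proj(S,np.c_[b[0]+.031*np.cos(a),b[1]+.031*np.sin(a),0*a+b[2]+z])
crop=lambda p:(p-[169,222])*6.667+[400,0]
for d in(0,.003,-.003,.006):
    r=crop(ring(b+n*d,.105)); q=crop(ring(b+n*d,0))
    print(d,'L',r[r[:,0].argmin()].round(),'R',r[r[:,0].argmax()].round(),'Bot',r[r[:,1].argmax()].round(),'base bot',q[q[:,1].argmax()].round(),q[:,0].min().round(),q[:,0].max().round())
# measured silhouette of the mug
hsv=cv2.cvtColor(S['image'],cv2.COLOR_RGB2HSV); m=((hsv[...,1]<90)&(hsv[...,2]>95)).astype(np.uint8)
k,l,st,ce=cv2.connectedComponentsWithStats(m); i=l[300,210]
print(st[i]); mm=l==i
for v in(288,292,296,300,305,310,315,320,325):
    uu=np.nonzero(mm[v])[0]; print(v,uu.min() if len(uu) else None,uu.max() if len(uu) else None,end=' | ')
for d in(0,.005):
    allp=np.r_[ring(b+n*d,.105),ring(b+n*d,0)].astype(np.float32); h=cv2.convexHull(allp)
    I=np.zeros((420,560),np.uint8); cv2.fillConvexPoly(I,h.astype(np.int32),1)
    print();
    for v in(288,292,296,300,305,310,315,320,325):
        uu=np.nonzero(I[v])[0]; print(v,uu.min() if len(uu) else None,uu.max() if len(uu) else None,end=' | ')
    print('bottom',h[:,0,1].max())
E
```

```text
0 L [514. 362.] R [763. 340.] Bot [626. 458.] base bot [675. 650.] 573.0 796.0
0.003 L [517. 371.] R [768. 349.] Bot [630. 468.] base bot [679. 659.] 577.0 800.0
-0.003 L [510. 352.] R [759. 330.] Bot [622. 448.] base bot [671. 641.] 570.0 792.0
0.006 L [521. 380.] R [772. 360.] Bot [634. 478.] base bot [683. 669.] 580.0 804.0
[ 188  266   40   54 1581]
288 190 225 | 292 191 225 | 296 192 226 | 300 192 226 | 305 194 227 | 310 195 225 | 315 198 221 | 320 None None | 325 None None | 
288 188 226 | 292 190 227 | 296 191 227 | 300 192 228 | 305 194 228 | 310 195 226 | 315 198 222 | 320 None None | 325 None None | bottom 319.5017

288 189 227 | 292 190 227 | 296 191 228 | 300 193 229 | 305 194 229 | 310 196 228 | 315 197 225 | 320 203 219 | 325 None None | bottom 321.8349
```

The rim and silhouette match the prediction within about 1 px (2 mm), so the loop is lined up. I thread slowly while watching the force.

{"op": "play_rows", "data": {"motion": [50, -0.5, -5, 0, 0, 0, 0, 50, -0.5, -10, 0, 0, 0, 0, 50, -0.5, -15, 0, 0, 0, 0, 50, -0.5, -20, 0, 0, 0, 0, 50, -0.5, -25, 0, 0, 0, 0]}}

```text
time: 20.68
eef_pos: [0.6132, -0.2347, 0.2274]
eef_rot: [-179.9, 0.0, 163.2]
force: [0.7, 0.1, -3.6]
grip_width: 0.0622
grip_force: 55.7
```

{"op": "play_rows", "data": {"motion": [50, 0, -5, 0, 0, 0, 0, 50, 0, -10, 0, 0, 0, 0, 50, 0, -15, 0, 0, 0, 0, 50, 0, -20, 0, 0, 0, 0, 50, 0, -25, 0, 0, 0, 0, 50, 0, -25, 0, 0, 0, 0]}}

```text
time: 21.42
eef_pos: [0.6058, -0.259, 0.2275]
eef_rot: [-179.9, 0.0, 163.2]
force: [-0.5, -0.3, -2.4]
grip_width: 0.0623
grip_force: 55.7
```

```bash
python3 - <<'E'
from h import *
s=get_obs();print(s['eef_pos'],s['eef_rot'],s['force'],s['joints'])
u=np.array([np.cos(np.radians(aB)),np.sin(np.radians(aB))])
tiltrows(np.r_[B+u*.068,.225],163.3,(0,.044,.0574),[(0,.044,.063),(0,.044,.070),(8,.045,.070),(16,.046,.070),(24,.047,.070),(32,.048,.070),(40,.049,.0695),(48,.050,.069),(54,.050,.069)])
E
```

```text
[ 0.60581994 -0.25896047  0.22745396] [-1.79866072e+02  3.82564850e-02  1.63191959e+02] [-0.47747784 -0.26709856 -2.43496246] [  2.25453184  29.37166019  25.27606935  86.74590325 -13.03398821
  66.77046994 103.01808883]
(0, 0.044, 0.063) [0.0, 0.0, 5.6, 0.0, 0.0, 0.0]
(0, 0.044, 0.07) [0.0, 0.0, 12.6, 0.0, 0.0, 0.0]
(8, 0.045, 0.07) [0.9, 0.0, 18.8, 0.0, 0.14, -0.0]
(16, 0.046, 0.07) [2.6, 0.1, 25.0, 0.0, 0.279, -0.001]
(24, 0.047, 0.07) [5.2, 0.1, 30.9, 0.001, 0.419, -0.001]
(32, 0.048, 0.07) [8.7, 0.1, 36.6, 0.001, 0.558, -0.001]
(40, 0.049, 0.0695) [12.8, 0.1, 41.5, 0.001, 0.698, -0.002]
(48, 0.05, 0.069) [17.5, 0.1, 45.9, 0.002, 0.838, -0.002]
(54, 0.05, 0.069) [22.1, 0.1, 48.5, 0.002, 0.942, -0.002]
```

{"op": "play_rows", "data": {"motion": [50, 0, 0, 6, 0, 0, 0, 50, 0, 0, 12.5, 0, 0, 0, 50, 0.5, 0, 16, 0, 0.07, 0, 50, 0.9, 0, 19, 0, 0.14, 0, 50, 1.7, 0, 22, 0, 0.21, 0, 50, 2.6, 0, 25, 0, 0.28, 0, 50, 3.9, 0, 28, 0, 0.35, 0, 50, 5.2, 0, 31, 0, 0.42, 0, 50, 5.2, 0, 31, 0, 0.42, 0]}}

```text
time: 22.55
eef_pos: [0.6013, -0.2564, 0.1942]
eef_rot: [-179.9, -24.2, 163.2]
force: [0.3, -0.1, -3.3]
grip_width: 0.0618
grip_force: 55.7
```

```bash
python3 - <<'E'
from h import *
s=get_obs();print(s['eef_pos'],s['eef_rot'],s['force'],s['joints'])
u=np.array([np.cos(np.radians(aB)),np.sin(np.radians(aB))])
tiltrows(np.r_[B+u*.068,.225],163.3,(24,.047,.070),[(32,.048,.070),(40,.049,.0695),(48,.050,.069),(54,.050,.069)])
E
```

```text
[ 0.60133345 -0.2564024   0.19418369] [-179.88967702  -24.16433277  163.23031125] [ 0.31565499 -0.10866166 -3.29114893] [  6.41119824  46.64539398  24.71498179  65.01319283 -13.17397163
  95.57366024 102.5414872 ]
(32, 0.048, 0.07) [1.2, 0.0, 6.8, 0.0, 0.14, -0.0]
(40, 0.049, 0.0695) [3.1, 0.0, 12.9, 0.0, 0.279, -0.0]
(48, 0.05, 0.069) [5.9, 0.0, 18.9, 0.0, 0.419, -0.001]
(54, 0.05, 0.069) [9.4, 0.0, 23.2, 0.001, 0.524, -0.001]
```

{"op": "play_rows", "data": {"motion": [50, 0.6, 0, 3.4, 0, 0.07, 0, 50, 1.2, 0, 6.8, 0, 0.14, 0, 50, 2, 0, 10, 0, 0.21, 0, 50, 3, 0, 13, 0, 0.28, 0, 50, 3, 0, 13, 0, 0.28, 0]}}

```text
time: 23.18
eef_pos: [0.5934, -0.2547, 0.1847]
eef_rot: [-179.8, -40.1, 163.1]
force: [0.5, 0.1, -2.8]
grip_width: 0.0618
grip_force: 55.7
```

```bash
python3 - <<'E'
from h import *
s=get_obs();print(s['eef_pos'],s['eef_rot'],s['force'],s['joints'])
u=np.array([np.cos(np.radians(aB)),np.sin(np.radians(aB))])
tiltrows(np.r_[B+u*.068,.225],163.3,(40,.049,.0695),[(40,.051,.0715),(40,.053,.0735),(46,.050,.070),(50,.050,.070)])
T=cam('top');S=cam('scene')
im=np.zeros((600,800,3),np.uint8);c=np.r_[B+u*.068,.2]
for k,C in enumerate((T,S)):
    p0=proj(C,c)[0].astype(int); x=np.clip(p0[0]-40,0,480);y=np.clip(p0[1]-60,0,300); print(x,y)
    im[:,400*k:400*k+400]=cv2.resize(C['image'][y:y+120,x:x+80,::-1],(400,600),interpolation=cv2.INTER_CUBIC)
cv2.imwrite('pics/c7.png',im)
E
```

```text
[ 0.59336954 -0.25465995  0.18471413] [-179.84120191  -40.07495916  163.13667122] [ 0.54040906  0.11682464 -2.84412396] [  9.3439512   57.93765706  23.8543898   50.17695113 -12.67686923
 114.49818967 102.00430848]
(40, 0.051, 0.0715) [-2.0, 0.0, 2.0, -0.0, -0.0, -0.0]
(40, 0.053, 0.0735) [-4.0, 0.0, 4.0, -0.0, -0.0, -0.0]
(46, 0.05, 0.07) [0.5, 0.0, 5.7, 0.0, 0.105, -0.0]
(50, 0.05, 0.07) [1.7, 0.0, 9.1, 0.0, 0.174, -0.0]
333 143
135 226
```

{"op": "play_rows", "data": {"motion": [50, -1.3, 0, 1.5, 0, 0, 0, 50, -2.6, 0, 3, 0, 0, 0, 50, -3.9, 0, 4.6, 0, 0, 0, 50, -3.9, 0, 4.6, 0, 0, 0]}}

```text
time: 23.78
eef_pos: [0.5928, -0.2544, 0.1825]
eef_rot: [-179.8, -40.1, 163.1]
force: [-2.2, 1.0, 12.0]
grip_width: 0.0619
grip_force: 56.3
```

Contact showed up at 12 N upward, so the handle rests on the arm and is threaded. I ease off and release slowly.

{"op": "play_rows", "data": {"motion": [60, 1.3, 0, -1.6, 0, 0, 0, 61, 1.3, 0, -1.6, 0, 0, 0, 62, 1.3, 0, -1.6, 0, 0, 0, 63, 1.3, 0, -1.6, 0, 0, 0, 63.5, 1.3, 0, -1.6, 0, 0, 0, 64, 1.3, 0, -1.6, 0, 0, 0, 65, 1.3, 0, -1.6, 0, 0, 0, 66, 1.3, 0, -1.6, 0, 0, 0, 68, 1.3, 0, -1.6, 0, 0, 0, 70, 1.3, 0, -1.6, 0, 0, 0, 72, 1.3, 0, -1.6, 0, 0, 0, 73, 1.3, 0, -1.6, 0, 0, 0, 73, 1.3, 0, -1.6, 0, 0, 0], "newtons": 20}}

```text
time: 25.4
eef_pos: [0.5935, -0.2546, 0.1818]
eef_rot: [-179.8, -40.1, 163.1]
force: [0.3, 0.3, -1.1]
grip_width: 0.073
grip_force: 0.0
```

```bash
python3 - <<'E'
from h import *
s=get_obs();print(s['eef_pos'],s['eef_rot'],s['force'],s['joints'],s['grip_width'])
u=np.array([np.cos(np.radians(aB)),np.sin(np.radians(aB))])
T=cam('top');S=cam('scene')
im=np.zeros((600,800,3),np.uint8);c=np.r_[B+u*.068,.2]
for k,C in enumerate((T,S)):
    p0=proj(C,c)[0].astype(int); x=np.clip(p0[0]-40,0,480);y=np.clip(p0[1]-60,0,300); print(x,y)
    im[:,400*k:400*k+400]=cv2.resize(C['image'][y:y+120,x:x+80,::-1],(400,600),interpolation=cv2.INTER_CUBIC)
cv2.imwrite('pics/c8.png',im)
E
```

```text
[ 0.5934694  -0.25460645  0.18178726] [-179.84895605  -40.06813852  163.13857705] [ 0.28236802  0.26833122 -1.08246343] [  9.55279993  57.97861856  23.19177889  50.30227484 -12.34352809
 114.19319681 101.70325285] 0.07302617706007755
333 143
135 226
```

View pics/c8.png

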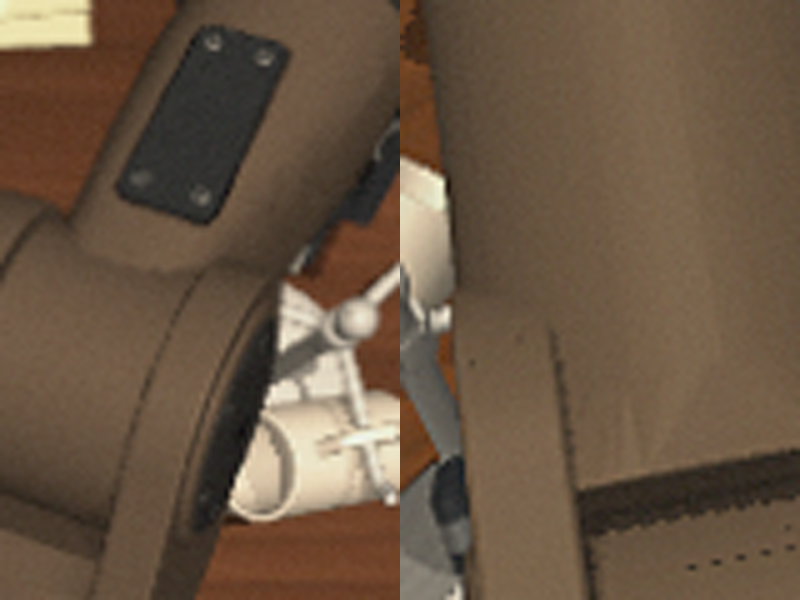

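{"op": "play_rows", "data": {"motion": [73, 0, 0, -8, 0, -0.02, 0, 73, 0, 0, -22, 0, -0.05, 0, 73, 0, 0, -40, 0, -0.1, 0, 73, 0, 0, -62, 0, -0.16, 0, 73, 0, 0, -86, 0, -0.24, 0, 73, 0, 0, -112, 0, -0.34, 0, 73, 0, 0, -140, 0, -0.46, 0, 73, 0, 0, -165, 0, -0.58, 0, 73, 0, 0, -165, 0, -0.698, 0, 73, 0, 0, -165, 0, -0.698, 0]}}

```text
time: 26.75
eef_pos: [0.6936, -0.2852, 0.3112]
eef_rot: [-179.9, 0.1, 163.1]
force: [-0.7, -0.0, 0.9]
grip_width: 0.0728
grip_force: 0.0
```

```bash
python3 - <<'E'
from h import *
s=get_obs();print(s['eef_pos'],s['eef_rot'],s['force'],s['joints'])
P0=np.array(s['eef_pos']);R0=Ro.from_euler('xyz',s['eef_rot'],degrees=True).as_matrix()
for w in (P0+[0,0,.1],[.62,-.15,.42],[.5,.0,.42],[.4,.0,.42]): print(rel(np.array(w),R0).tolist())
E
```

```text
[ 0.69357936 -0.28517152  0.31121504] [-1.79935238e+02  1.37181265e-01  1.63144719e+02] [-0.73888413 -0.02011912  0.88339062] [  6.33970742  36.25506543  23.92115197  62.89721423 -13.92872214
  83.31640606 100.78390789]
[-0.2, -0.1, -100.0, 0.0, 0.0, 0.0]
[109.4, 107.9, -109.2, 0.0, 0.0, 0.0]
[267.7, 216.7, -109.7, 0.0, 0.0, 0.0]
[363.4, 187.7, -109.9, 0.0, 0.0, 0.0]
```

Now up and away to the middle, clear of both stands, and a final look.

{"op": "play_rows", "data": {"motion": [73, 0, 10, -40, 0, 0, 0, 73, 10, 30, -90, 0, 0, 0, 73, 40, 60, -110, 0, 0, 0, 73, 75, 85, -110, 0, 0, 0, 73, 109, 108, -110, 0, 0, 0, 73, 150, 136, -110, 0, 0, 0, 73, 190, 164, -110, 0, 0, 0, 73, 230, 190, -110, 0, 0, 0, 73, 268, 217, -110, 0, 0, 0, 73, 310, 205, -110, 0, 0, 0, 73, 330, 198, -110, 0, 0, 0, 73, 330, 198, -110, 0, 0, 0, 73, 330, 198, -110, 0, 0, 0]}}

```text
time: 28.38
eef_pos: [0.4378, 0.0, 0.419]
eef_rot: [-179.9, -0.0, 163.2]
force: [0.3, 1.1, 0.8]
grip_width: 0.073
grip_force: 0.0
```

```bash
python3 - <<'E'
from h import *
s=get_obs();print(s['time'],s['eef_pos'],s['force'])
T=cam('top');S=cam('scene')
im=np.zeros((600,800,3),np.uint8)
im[:300,:400]=cv2.resize(T['image'][:,:,::-1],(400,300),interpolation=cv2.INTER_AREA)
im[:300,400:]=cv2.resize(S['image'][:,:,::-1],(400,300),interpolation=cv2.INTER_AREA)
for k,(C,x,y) in enumerate(((T,345,155),(S,85,230))):
    im[300:,400*k:400*k+400]=cv2.resize(C['image'][y:y+105,x:x+140,::-1],(400,300),interpolation=cv2.INTER_CUBIC)
cv2.imwrite('pics/fin.png',im)
E
```

```text
28.375 [4.37801709e-01 3.90364239e-05 4.18951722e-01] [0.33117427 1.06197553 0.7549911 ]
```

View pics/fin.png

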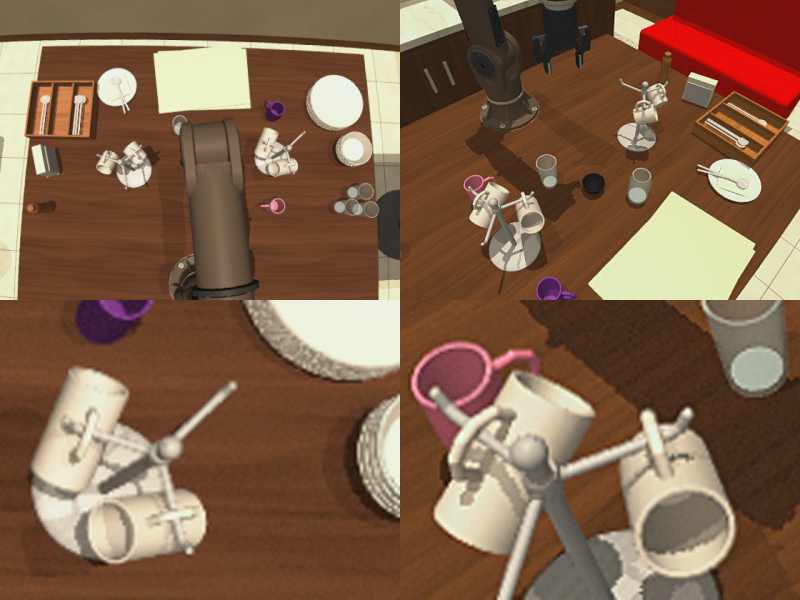

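Both mugs hang on their arms: tall at scene crop (680,490), short at scene (655,95). The glass, jar and bowl are where they were. I'll let things settle for a second, check that nothing is moving, and hand in.

{"op": "play_rows", "data": {"motion": [73, 0, 0, 0, 0, 0, 0, 73, 0, 0, 0, 0, 0, 0, 73, 0, 0, 0, 0, 0, 0, 73, 0, 0, 0, 0, 0, 0, 73, 0, 0, 0, 0, 0, 0, 73, 0, 0, 0, 0, 0, 0, 73, 0, 0, 0, 0, 0, 0, 73, 0, 0, 0, 0, 0, 0, 73, 0, 0, 0, 0, 0, 0, 73, 0, 0, 0, 0, 0, 0]}}

```text
time: 29.72
eef_pos: [0.4366, -0.0, 0.4181]
eef_rot: [-179.9, -0.1, 163.2]
force: [-0.5, 0.9, 0.1]
grip_width: 0.0731
grip_force: 0.0
```

```bash
python3 - <<'E'
from h import *
f=[cam('scene')['image'].astype(int) for _ in range(6)]
d=np.abs(cv2.GaussianBlur((f[0]-f[5]).astype(np.float32),(5,5),0)).max(2)
print('B',d[230:340,85:190].max(),'A',d[100:180,310:380].max(),'table ref',d[300:400,200:270].max())
if max(d[230:340,85:190].max(),d[100:180,310:380].max())<15: print(close_job())
E
```

```text
B 5.1640625 A 3.5742188 table ref 4.6601562
the job is handed in; nothing more can be done
None
```

Both mugs hang still on free arms, tall with tall and short with short. The mugs already hanging stayed up, the glass, jar and bowl look unmoved, and I handed the job in at about 30 s.

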